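# Hang the work lantern on the balanced arm until its safety latch clicks shut

### The arm

A 7-joint arm with a two-finger parallel gripper is mounted at the origin on the work surface. World frame = base frame: x ahead of the robot, y to its left, z up, the work surface at z = 0. Lengths are in m, angles in rad, forces in N, time in s.
With the tool pointing down it reaches from about 0.4 to 0.875 m from the base axis. Payload 19.3 kg.
Tool frame: the origin (TCP) lies midway between the tips of the shut fingers; the grasp point (between the pads) lies 19 mm behind it; z points along the fingers, y is the line along which they close (so a half turn about z gives the same grasp; the last joint's range is limited). The gripper opens to 85 mm and grips with 20 to 120 N. Pads are 22 mm wide; open, the fingers measure 114 mm over their backs; the gripper's body (76 mm by 85 mm) begins 54 mm behind the grasp point. The pads swing forward as they close: fully open they stand 13 mm farther back than shut.
Start: joints at [1.095, 0.521, -0.036, 1.599, 0.021, 1.021, -0.113], TCP at [0.247, -0.574, 0.231] pointing down, gripper open.
Joint ranges: [-2.91, 2.91], [-0.3, 2.13], [-1.5, 1.42], [0.17, 2.43], [-1.26, 4.41], [0.16, 1.93], [-2.52, 2.52]. Speed limits (rad/s): [1.89, 1.89, 2.39, 2.39, 3.01, 3.01, 3.01].

### API

Orientations are given as [roll, pitch, yaw] about the fixed x, y, z axes, in that order (R = Rz(yaw) Ry(pitch) Rx(roll)).
In Python, from workcell import bot gives the robot as it stands.
- The arm moves only by the tool move_arm, never from a script. Its argument "series" is a list of rows, each a list of 3 entries, a list of its own where there are three numbers: the shift along the tool's x, y, z in cm, then the turn, a rotation vector about the tool's x, y, z in rad, then the opening in per cent of the stroke, from 0 (shut) to 100 (fully open). A call has 1 to 20 rows; each row is the pose to reach, as a shift and turn from the pose commanded when the call began, along the tool's axes at that moment; what a row does not reach only later rows make up. A row lasts 1/12 s, in which the tool goes at most 41.7 mm and 7.16 degrees, less where a joint would pass 70% of its speed; a pose out of reach is approached as far as the arm can. A call with a gripper value outside its range is refused whole. The fingers move at their own pace and stop on an object; "squeeze" is the grip in N (left out, the last holds). Time passes only in rows, so rows that repeat a pose let the fingers close. It gives the time, the measured TCP pose, the force, the opening and the grip force at its end, in the units of the state.
- bot.observe(): the state, without advancing time (a new reading comes with each control period).
- bot.grab_frame(name): name is "scene" or "top" or "wrist"; returns (picture, depth): 400x640x3 uint8, red, green, blue; 400x640 float32, m along the optical axis (not along the pixel's ray), 0 where there is no reading.
- bot.camera_params(name): a dict with "fovy" (degrees; the focal length in pixels is half the picture's height over the tangent of half this angle, whatever the lens; pixels are square), "cx", "cy" (the principal point, pixels), "dist_coeffs" ([k1, k2, p1, p2, k3] as OpenCV has them; the pictures are not rectified), "R" (3x3) and "t" (3): a world point X has camera coordinates R X + t; the wrist camera has in their place "tool_from_camera" (4x4, takes a point from camera to tool coordinates, whose origin is the TCP and whose axes are the flange's). Camera axes: x right, y down, z forward; pixel columns grow to the right and rows downward; lengths in m; the calibration is good to about 2 mm. A picture is of the moment at which its call begins: read the wrist's pose just before it. camera_params takes no time and is no camera call.
- bot.job_done(): hands the job in; it is judged then, once.
Trained networks look in the newest picture that a camera, given by its name, has taken for a name from the list of things; names that differ only in an ending like _2 or _b are one class to them, and where a whole thing is asked for, a point or a joint stands for the part that bears it (a point fixed in the world has none). Each returns a list of dicts, best first, with "conf" (0 to 1); they miss things now and then, are a little off and sometimes report something else, mostly with a low value. They report only what shows in the picture. A call takes as long as a camera call. They do not tell look-alikes from the thing itself.
- bot.find_in(camera, thing): "bbox" ([left, top, right, bottom] in pixels, round what is visible of it).
- bot.trace(camera, thing): "mask" (400x640 bool, what is visible of it) and "bbox" ([left, top, right, bottom] in pixels, round what is visible of it).
The state is a dict: "clock": time; "qpos": joint angles; "qd": joint speeds; "joint_efforts": joint torques, N m; "position": TCP position; "tool_rot": TCP orientation; "force": force on the tool from outside, world axes, zero at the start; "moment": the same for the moment, N m; "grip_width": finger opening in m; "finger_force": force on a finger pad.
Only numpy, scipy, OpenCV 4.12 (cv2) and the standard library are available. Lean on these libraries where they do the work, as an engineer would, in place of code of your own. Each camera call takes 0.05 s, during which the arm holds its last target. There are 200 camera calls.

### The job

Light up the vise: pick up the work lantern by its rubber grip, bring the cross pin of the spring-balanced arm in under the nose of the lantern's hook, and press the hook down onto the pin, going with the arm as it gives, until the pin has pushed past the brass safety latch and the latch has flipped shut behind it. Then tug the lantern lightly upwards to prove that the latch holds the pin, let it down to hang by its hook from the pin, and leave it hanging still. Be gentle with the arm and leave everything else on the bench where it is.

Things in the scene. Friction and masses are not known exactly. Their poses are not given: they have to be found in the camera images.
- lamp: Round LED work lantern, 0.4 to 0.6 kg, 84 mm across, 208 mm tall, standing upright: black base, white diffuser, orange cap (top, with hook foot plate, at z 75 mm), above it a flat steel hook with a rubber grip on top. Origin: centre of its underside, z up. The hook, 14 mm thick, lies in the x-z plane and opens downwards; its spine stands on the -x side, x -24 to -12 mm.
- grip (a point): Centre of the black rubber grip bar on top of the hook, 198 mm above the lantern's underside. It runs along the lantern's y axis: 84 mm long, 16 mm wide (x), 20 mm tall. The hook's top, 46 mm wide in x, lies 25 mm below the bar's centre. Take it from above, fingers closing along the lantern's x axis.
- hook_seat (a point): Where the pin's centre lies when fully home: 0, 0, 157 mm in the lantern's frame. The bow's inside top is at z 163 mm. The throat below it, centred on x = 0, is 24 mm wide (x -12 to 12) between spine and nose. The lantern goes down over the pin, its x axis along the post's x axis.
- nose (a point): Tip of the hook's nose, which comes down on the lantern's +x side (x 12 to 22 mm, flared to 26 mm at the tip) and ends at z 116 mm. A pin can come in only from the +x side, level through the free gap between cap (z 75 mm) and nose tip (z 116 mm), until it is under the throat (x = 0); then the lantern is lowered over it.
- latch (a joint): Sprung brass safety latch, a tongue 23 mm long, 4 mm thick, across the throat. 0 = shut and level (spring-held), up to 1.35 rad when pushed up and inwards; it opens only inwards. It resists the pin with 8 to 14 N at most, less as it gives way, so the force drops at the click; it snaps shut behind the pin once the pin's centre is past z 152 mm of the lantern.
- latch_pivot (a point): Pivot of the latch on the hook's spine, at x -13, z 127 mm of the lantern. A pin from below first meets the tongue with its centre at z 119 mm; a pin hanging on the shut latch has its centre at z 135 mm, 22 mm below its seat.
- post: Steel post, 242 mm tall, bolted to the bench by a 90 x 100 mm foot, carrying the spring-balanced arm. Origin: on the bench, straight below the unloaded pin; z up; its x axis points level from the pin to the post, whose foot is centred 300 mm away. The lantern is hung with its own x axis along this x axis (nose towards the post).
- beam_mid (a point): Middle of the grey spring-balanced arm, 150 mm from the pin; the arm is hinged on the post 300 mm from the pin and floats about level. It is soft, damped and has a stiff-ish hinge: the pin gives way by some centimetres, down under a push and up under a pull, and springs back when the load goes, until it meets hard stops (27 mm above and 39 mm below level). More than 25 N on the pin bends it.
- pin (a point): Middle of the steel cross pin at the arm's tip, 300 mm from the hinge: 12 mm thick, level, along the post's y axis, 215 to 225 mm above the bench while unloaded. It sits in a fork: 44 mm free between the two cheeks, each 6 mm thick and 20 mm tall (10 mm above and below the pin); the fork's root is 52 mm from the pin.
- vise: Small blue bench vise holding a worn boot heel, bolted to the bench: base 150 x 110 mm, about 150 mm tall with the heel. Origin: centre of its underside, x along the screw, handle to -x. Bystander.
- last: Three-foot dark steel cobbler's last, about 180 x 58 mm and 115 mm tall, loose. Origin: underside centre. Bystander.
- hammer: Hammer with an ash handle, 270 mm long, lying on the bench; origin at the middle of its length, x towards the head. Bystander.
- tack_tin: Round brass tack tin, 75 mm across, 30 mm tall, loose. Origin: underside centre. Bystander.
- sole_offcut: Black rubber sole offcut, about 175 x 75 x 7 mm, lying flat. Origin: underside, centre of its wide part. Bystander.
- glue_jar: Yellow glue jar with red lid, 62 mm across, 85 mm tall. Origin: underside centre. Bystander.
- shoe_brush: Wooden shoe brush, 150 x 46 x 40 mm. Origin: underside centre. Bystander.
Mind the look-alikes: they are no part of the job. Leave any green or purple look-alike of the lamp alone.

How it is judged:
By the outcome, as a careful person would: the job done as asked, in the order asked, and still so for the second after the job is handed in, with the robot touching nothing.
It also fails if it takes over 69 s, if anything falls off the work surface, if the arm or the gripper's body presses on something with over 40 N, if the wrist force passes 120 N, or if a joint passes its speed limit or range.

## Working session

There is one attempt and no reset: what is moved stays moved. The work goes in short steps, Python scripts to look and compute and a tool call to move; the robot and the scene stay as the last step left them, time stands still between calls to the robot, and variables do not carry over. Pictures are saved under pics/ and viewed, at most 10 in all, crops included, and the job is handed in when it is done.

Besides the shell and the picture viewer there is one more tool, called after "Emit:" as a command line: name --argument value ..., lists and objects as JSON in quotes. move_arm: Moves the arm, as the interface text tells. Its arguments: {"type":"object","properties":{"series":{"type":"array"},"squeeze":{"type":"number"}},"required":["series"]}

```bash
ls; mkdir -p pics
cat > h.py <<'E'
import numpy as np, cv2
from workcell import bot
from scipy.spatial.transform import Rotation as Ro
def cam(n):
    p=bot.camera_params(n); f=200/np.tan(np.radians(p["fovy"])/2)
    K=np.array([[f,0,p["cx"]],[0,f,p["cy"]],[0,0,1]]); d=np.array(p["dist_coeffs"],float)
    if "R" in p: R,t=np.array(p["R"]),np.array(p["t"])
    else:
        s=bot.observe(); T=np.eye(4); T[:3,:3]=Ro.from_euler('xyz',s["tool_rot"]).as_matrix() ; T[:3,3]=s["position"]
        W=np.linalg.inv(T@np.array(p["tool_from_camera"])); R,t=W[:3,:3],W[:3,3]
    return K,d,R,t
def world(c,uv,z):  # uv Nx2, depth N
    K,d,R,t=c; uv=np.asarray(uv,float).reshape(-1,1,2)
    n=cv2.undistortPoints(uv,K,d)[:,0]; z=np.asarray(z,float).reshape(-1,1)
    return (np.hstack([n*z,z])-t)@R
def cloud(c,depth,mask):
    v,u=np.nonzero(mask&(depth>0)); return world(c,np.c_[u,v],depth[v,u]),np.c_[u,v]
def pix(c,X):
    K,d,R,t=c; return cv2.projectPoints(np.asarray(X,float).reshape(-1,3),cv2.Rodrigues(R)[0],t,K,d)[0][:,0]
E
python3 - <<'E'
from h import *
print(bot.observe())
for n in("scene","top"):
    c=cam(n); im,d=bot.grab_frame(n); cv2.imwrite(f"pics/{n}0.png",im[:,:,::-1]); np.savez(f"{n}0.npz",im=im,d=d)
    print(n,c[2].round(2).tolist(),c[3])
    for k in("lamp","post","pin","grip","beam_mid","latch"):
        try:
            for r in bot.find_in(n,k): print(n,k,np.round(r["bbox"]),round(r["conf"],2))
        except Exception as e: print(k,e)
E
```

```text
pics
{'clock': 0.0, 'qpos': array([ 1.09477618,  0.52199418, -0.03631465,  1.59997562,  0.02119026,
        1.02108752, -0.11280489]), 'qd': array([ 3.45486490e-04,  6.81613172e-05,  5.85264209e-04, -1.37912781e-03,
        3.81275314e-04, -5.40923213e-04, -6.95667309e-04]), 'joint_efforts': array([-1.42959470e-03, -9.27121139e+01,  1.97915956e+00, -3.69925654e+01,
        1.78876030e-02,  8.33660684e-03,  6.34921867e-05]), 'position': array([ 0.24657081, -0.57396108,  0.23074982]), 'tool_rot': array([-3.14051514e+00,  7.40223100e-05,  4.05788590e-01]), 'force': array([-0.00399755,  0.03648972,  0.03105292]), 'moment': array([-0.07230829,  0.02975477, -0.00346929]), 'finger_force': 0.0, 'grip_width': 0.08511849309777937}
scene [[0.7, 0.72, 0.01], [0.53, -0.51, -0.68], [-0.49, 0.48, -0.73]] [-0.39406792 -0.19165753  1.68771673]
scene lamp [344. 141. 376. 201.] 0.92
scene lamp [324. 118. 348. 179.] 0.8
scene lamp [369. 120. 397. 178.] 0.64
scene post [285. 199. 413. 332.] 0.64
scene pin [283. 197. 400. 263.] 0.65
scene grip [325. 115. 347. 178.] 0.96
scene grip [345. 140. 374. 200.] 0.76
scene grip [369. 113. 394. 179.] 0.73
scene beam_mid [283. 197. 400. 264.] 0.81
top [[0.01, -1.0, -0.01], [-1.0, -0.01, -0.09], [0.09, 0.01, -1.0]] [-0.00489277  0.58897264  1.67330114]
top lamp [220. 253. 256. 278.] 0.97
top lamp [187. 215. 225. 240.] 0.59
top lamp [230. 213. 268. 239.] 0.56
top post [323.  88. 370. 205.] 0.73
top pin [336.  96. 372. 207.] 0.59
top grip [184. 215. 223. 243.] 0.85
top grip [221. 252. 258. 279.] 0.67
top grip [229. 212. 268. 239.] 0.64
top beam_mid [330.  97. 369. 208.] 0.64
top latch [295. 218. 314. 273.] 0.32
```

Run:
```python
import cv2,numpy as np
a=cv2.imread("pics/scene0.png")[100:340,250:450]; b=cv2.imread("pics/top0.png")[80:290,170:390]
a=cv2.resize(a,(400,480),interpolation=3); b=cv2.resize(b,None,fx=480/210*.79,fy=480/210*.79,interpolation=3)
c=np.zeros((480,800,3),np.uint8); c[:,:400]=a; c[:b.shape[0],400:400+b.shape[1]]=b[:,:400]
cv2.imwrite("pics/both.png",c); print(b.shape)
```

```text
(379, 397, 3)
```

View pics/scene0.png

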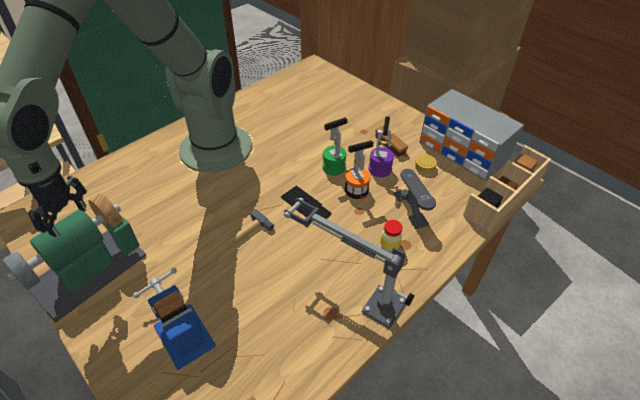

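View pics/both.png

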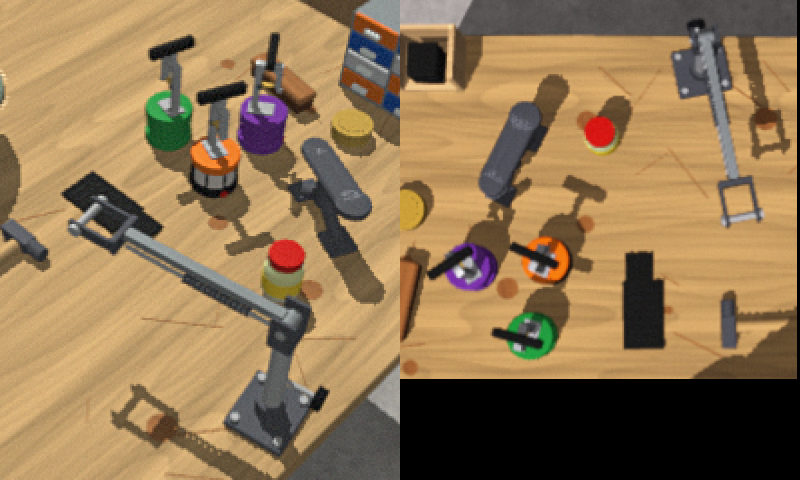

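The lantern could be any of three: orange (scene 358,170), green (335,145) or purple (382,147). By its orange cap and white diffuser I choose the orange one. The post and fork are at scene (300,210)–(385,300).

Run:
```python
from h import *
for n in("scene","top"):
    f=np.load(f"{n}0.npz"); im,d=f["im"],f["d"]; c=cam(n)
    hsv=cv2.cvtColor(im,cv2.COLOR_RGB2HSV)
    box=np.zeros(d.shape,bool); 
    if n=="scene": box[135:205,342:378]=1
    else: box[205:245,222:272]=1
    X,uv=cloud(c,d,box); H=hsv[uv[:,1],uv[:,0]]
    org=(H[:,0]>4)&(H[:,0]<14)&(H[:,1]>190)&(H[:,2]>150)&(X[:,2]>.03)&(X[:,2]<.1)
    print(n,"orange",org.sum(),X[org].min(0).round(4),X[org].max(0).round(4),np.median(X[org],0).round(4))
    g=(X[:,2]>.183)&(X[:,2]<.225)&(H[:,2]<70)
    P=X[g]; m=P.mean(0); w,v=np.linalg.eigh(np.cov(P[:,:2].T)); print("grip",g.sum(),m.round(4),P.min(0).round(4),P.max(0).round(4),"dir",v[:,1],np.sqrt(w))
    st=(X[:,2]>.085)&(X[:,2]<.18)
    print("steel",st.sum(),X[st].mean(0).round(4)); 
    # pin region
    box[:]=0
    if n=="scene": box[195:265,280:400]=1
    else: box[85:210,320:385]=1
    X,uv=cloud(c,d,box); g=(X[:,2]>.18)&(X[:,2]<.30)
    P=X[g]; print("arm",g.sum(),P.min(0).round(4),P.max(0).round(4)); np.save(f"arm_{n}.npy",P)
    cc=P[:,:2].mean(0); w,v=np.linalg.eigh(np.cov(P[:,:2].T)); print("dir",v[:,1],cc)
    q=(P[:,:2]-cc)@v[:,1]; 
    for a in np.arange(q.min(),q.max(),.02):
        s=(q>=a)&(q<a+.02); 
        if s.any(): print(round(a,3),s.sum(),P[s].mean(0).round(4),P[s,2].max().round(4))
```

```text
scene orange 137 [0.4878 0.1792 0.0634] [0.5619 0.2564 0.076 ] [0.5358 0.2092 0.069 ]
grip 151 [0.5264 0.2167 0.1999] [0.5069 0.1774 0.1859] [0.5442 0.2562 0.2092] dir [0.38732762 0.92194214] [0.00330499 0.02309274]
steel 208 [0.5202 0.2325 0.135 ]
arm 1571 [ 0.5692 -0.1515  0.1989] [ 0.898  -0.035   0.2417]
dir [-0.97868402 -0.20537182] [ 0.73539847 -0.08883363]
-0.163 106 [ 0.8825 -0.0549  0.23  ] 0.2413
-0.143 116 [ 0.867  -0.0595  0.2299] 0.2417
-0.123 86 [ 0.8461 -0.0662  0.2227] 0.2338
-0.103 100 [ 0.8264 -0.0704  0.2219] 0.2349
-0.083 104 [ 0.8072 -0.0755  0.2208] 0.2336
-0.063 96 [ 0.7873 -0.0795  0.2207] 0.2343
-0.043 98 [ 0.768  -0.0828  0.2224] 0.235
-0.023 98 [ 0.7487 -0.0878  0.2215] 0.2353
-0.003 71 [ 0.7287 -0.0903  0.2241] 0.2342
0.017 79 [ 0.7092 -0.0945  0.2252] 0.2365
0.037 70 [ 0.6894 -0.0985  0.2251] 0.2346
0.057 72 [ 0.6697 -0.1025  0.2251] 0.2346
0.077 148 [ 0.648  -0.108   0.2257] 0.2349
0.097 77 [ 0.6312 -0.1126  0.2239] 0.2325
0.117 79 [ 0.6102 -0.1114  0.2223] 0.233
0.137 149 [ 0.5903 -0.119   0.2237] 0.2314
0.157 22 [ 0.5773 -0.1165  0.2249] 0.2318
top ora
[... 356 characters left out ...]
-0.16 76 [ 0.8859 -0.0509  0.2307] 0.2489
-0.14 128 [ 0.8689 -0.0543  0.2243] 0.2465
-0.12 48 [ 0.8491 -0.0573  0.2288] 0.2405
-0.1 53 [ 0.8286 -0.0627  0.2272] 0.2393
-0.08 54 [ 0.8096 -0.0661  0.2261] 0.2407
-0.06 61 [ 0.7899 -0.0702  0.2253] 0.2389
-0.04 55 [ 0.7704 -0.0747  0.2264] 0.239
-0.02 55 [ 0.7515 -0.0785  0.2271] 0.2395
-0.0 45 [ 0.7322 -0.0833  0.2296] 0.2414
0.02 40 [ 0.712  -0.0881  0.23  ] 0.2415
0.04 40 [ 0.6925 -0.0918  0.2295] 0.2394
0.06 44 [ 0.6726 -0.0965  0.2286] 0.239
0.08 51 [ 0.6523 -0.1013  0.2314] 0.2429
0.1 89 [ 0.6366 -0.1046  0.2297] 0.2392
0.12 34 [ 0.6145 -0.1106  0.2289] 0.236
0.14 74 [ 0.5915 -0.1146  0.2282] 0.2377
0.16 66 [ 0.5804 -0.1158  0.2271] 0.2383
```

```bash
cat >> h.py <<'E'
def go(p,yaw,pitch=0):
    s=bot.observe(); R=Ro.from_euler('xyz',s["tool_rot"]); T=Ro.from_euler('xyz',[np.pi,pitch,yaw])
    print("shift cm",(R.inv().apply(np.array(p)-s["position"])*100).round(2),"turn",(R.inv()*T).as_rotvec().round(3))
E
python3 - <<'E'
from h import *
print(np.array(bot.camera_params("wrist")["tool_from_camera"]).round(3))
f=np.load("scene0.npz"); c=cam("scene"); d=f["d"]; print("campos",-c[2].T@c[3])
b=np.zeros(d.shape,bool); b[135:205,342:378]=1; X,uv=cloud(c,d,b)
for a in np.arange(.08,.19,.01):
    s=(X[:,2]>=a)&(X[:,2]<a+.01)&(X[:,0]<.6)
    if s.any(): print(a.round(2),s.sum(),X[s].mean(0).round(3),X[s].min(0).round(3),X[s].max(0).round(3))
for n in "scene","top":
    P=np.load(f"arm_{n}.npy"); e=np.array([.978,.21]); q=(P[:,:2]-[.59,-.116])@e; r=(P[:,:2]-[.59,-.116])@[-e[1],e[0]]
    for a in np.arange(-.03,.06,.006):
        s=(q>=a)&(q<a+.006); 
        if s.any(): print(n,a.round(3),s.sum(),"z",P[s,2].mean().round(4),P[s,2].max().round(4),"r",r[s].min().round(4),r[s].max().round(4), "mid",(abs(r[s])<.018).sum())
go([.525,.218,.40],1.18)
E
```

```text
[[ 0.    -0.946 -0.324  0.084]
 [ 1.     0.    -0.    -0.   ]
 [ 0.    -0.324  0.946 -0.143]
 [ 0.     0.     0.     1.   ]]
campos [ 1.19609448 -0.62065872  1.10659417]
0.08 19 [0.503 0.267 0.085] [0.491 0.218 0.081] [0.513 0.347 0.09 ]
0.09 17 [0.505 0.252 0.095] [0.496 0.218 0.09 ] [0.513 0.346 0.1  ]
0.1 12 [0.503 0.271 0.106] [0.494 0.217 0.101] [0.513 0.344 0.11 ]
0.11 16 [0.518 0.254 0.116] [0.492 0.205 0.112] [0.548 0.343 0.12 ]
0.12 37 [0.521 0.227 0.126] [0.493 0.202 0.12 ] [0.547 0.345 0.13 ]
0.13 26 [0.521 0.231 0.134] [0.491 0.207 0.13 ] [0.544 0.347 0.14 ]
0.14 26 [0.524 0.224 0.145] [0.495 0.206 0.141] [0.544 0.339 0.15 ]
0.15 19 [0.526 0.227 0.156] [0.493 0.207 0.151] [0.544 0.341 0.16 ]
0.16 28 [0.53  0.213 0.166] [0.509 0.206 0.16 ] [0.544 0.221 0.17 ]
0.17 17 [0.529 0.216 0.173] [0.511 0.208 0.17 ] [0.544 0.223 0.179]
0.18 23 [0.528 0.217 0.186] [0.514 0.187 0.181] [0.543 0.254 0.19 ]
scene -0.018 12 z 0.2242 0.2312 r -0.0326 0.0274 mid 0
scene -0.012 32 z 0.2252 0.2318 r -0.0347 0.0332 mid 9
scene -0.006 59 z 0.2248 0.2311 r -0.0346 0.035 mid 25
scene -0.0 48 z 0.
[... 599 characters left out ...]
.027 0.0326 mid 0
top -0.012 46 z 0.2271 0.2383 r -0.0305 0.0343 mid 22
top -0.006 46 z 0.2277 0.2376 r -0.0312 0.0342 mid 26
top -0.0 19 z 0.2281 0.2345 r -0.0293 0.0331 mid 3
top 0.006 12 z 0.2282 0.2369 r -0.0245 0.0281 mid 0
top 0.012 9 z 0.2302 0.2377 r -0.0255 0.0279 mid 0
top 0.018 9 z 0.2291 0.2357 r -0.024 0.0259 mid 0
top 0.024 13 z 0.2282 0.2353 r -0.0253 0.0278 mid 0
top 0.03 9 z 0.2295 0.236 r -0.0244 0.0266 mid 0
top 0.036 13 z 0.2273 0.2362 r -0.0254 0.0277 mid 0
top 0.042 27 z 0.2268 0.2392 r -0.0237 0.0268 mid 15
top 0.048 42 z 0.2319 0.2392 r -0.0249 0.0274 mid 26
top 0.054 21 z 0.2327 0.2368 r -0.023 0.0249 mid 16
shift cm [ 56.84 -61.81 -16.87] turn [-0.    -0.    -0.774]
```

Emit:
move_arm --series '[[[1.4,-1.5,-1.7],[0,0,0],100],[[4.2,-4.6,-3.5],[0,0,-0.04],100],[[7,-7.7,-5],[0,0,-0.08],100],[[9.8,-10.7,-6.5],[0,0,-0.12],100],[[12.6,-13.8,-8],[0,0,-0.16],100],[[15.4,-16.8,-9.5],[0,0,-0.2],100],[[18.2,-19.8,-11],[0,0,-0.24],100],[[21,-22.9,-12],[0,0,-0.28],100],[[23.8,-25.9,-13],[0,0,-0.32],100],[[26.6,-29,-14],[0,0,-0.36],100],[[29.4,-32,-15],[0,0,-0.4],100],[[32.2,-35.1,-16],[0,0,-0.44],100],[[35,-38.1,-16.9],[0,0,-0.48],100],[[37.8,-41.2,-16.9],[0,0,-0.52],100],[[40.6,-44.2,-16.9],[0,0,-0.56],100],[[43.4,-47.3,-16.9],[0,0,-0.6],100],[[46.2,-50.3,-16.9],[0,0,-0.64],100],[[49,-53.4,-16.9],[0,0,-0.68],100],[[51.8,-56.4,-16.9],[0,0,-0.72],100],[[54,-58.8,-16.9],[0,0,-0.774],100]]'

```text
clock: 2.37
position: [0.5079, 0.1721, 0.4005]
tool_rot: [3.141, -0.0, 1.181]
force: [0.9, -1.2, 0.7]
grip_width: 0.0856
finger_force: 0.0
```

Run:
```python
from h import *
s=bot.observe(); print(s["clock"],s["position"],s["tool_rot"],s["qpos"].round(2))
c=cam("wrist"); im,d=bot.grab_frame("wrist"); np.savez("w1.npz",im=im,d=d)
cv2.imwrite("pics/w1.png",im[:,:,::-1])
for k in("lamp","grip"):
    for r in bot.find_in("wrist",k): print(k,np.round(r["bbox"]),round(r["conf"],2))
X,uv=cloud(c,d,np.ones(d.shape,bool)); hsv=cv2.cvtColor(im,cv2.COLOR_RGB2HSV); H=hsv[uv[:,1],uv[:,0]]
near=np.hypot(X[:,0]-.525,X[:,1]-.218)<.06
org=near&(H[:,0]>4)&(H[:,0]<14)&(H[:,1]>180)&(X[:,2]>.06)&(X[:,2]<.09)
if org.any(): print("org",org.sum(),X[org].min(0),X[org].max(0),(cv2.minEnclosingCircle((X[org][:,:2]*1000).astype(np.float32))))
g=near&(X[:,2]>.19)&(X[:,2]<.225)
P=X[g]; print("grip",g.sum(),P.mean(0),cv2.minAreaRect((P[:,:2]*1000).astype(np.float32)),np.percentile(P[:,2],[5,50,95]))
w,v=np.linalg.eigh(np.cov(P[:,:2].T)); print(v[:,1])
```

```text
2.3667 [0.50794909 0.17206243 0.40053054] [ 3.14096643e+00 -2.64566767e-04  1.18068504e+00] [ 0.08  0.3  -0.68  1.56  0.19  1.35 -1.01]
lamp [156.  94. 256. 189.] 0.82
lamp [283.  70. 347. 156.] 0.75
lamp [227.   2. 299.  43.] 0.63
grip [158.  90. 254. 185.] 0.77
grip [283.  69. 349. 157.] 0.73
grip [228.   0. 296.  44.] 0.68
org 29 [0.4840099  0.18208771 0.06997445] [0.55390212 0.26071001 0.07471276] ((521.4135131835938, 220.3184051513672), 40.41244125366211)
grip 1498 [0.52245247 0.22118102 0.20763167] ((521.595458984375, 219.96705627441406), (82.80181884765625, 15.66633415222168), 67.73474884033203) [0.20525721 0.20782705 0.20924913]
[0.38302185 0.92373928]
```

View pics/w1.png

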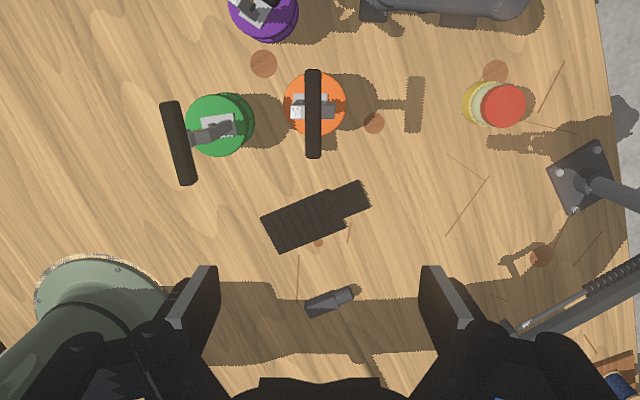

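Run:
```python
from h import *
go([.522,.2205,.27],1.178); go([.522,.2205,.181],1.178)
```

```text
shift cm [ 4.93 -0.41 12.97] turn [-0.002 -0.001  0.007]
shift cm [ 4.92 -0.4  21.87] turn [-0.002 -0.001  0.007]
```

Emit:
move_arm --series '[[[1.2,-0.1,2],[0,0,0],70],[[2.5,-0.2,5],[0,0,0],70],[[3.8,-0.3,8],[0,0,0],70],[[4.9,-0.4,11],[0,0,0],70],[[4.9,-0.4,14],[0,0,0],70],[[4.9,-0.4,16],[0,0,0],70],[[4.9,-0.4,18],[0,0,0],70],[[4.9,-0.4,19.5],[0,0,0],70],[[4.9,-0.4,20.7],[0,0,0],70],[[4.9,-0.4,21.5],[0,0,0],70],[[4.9,-0.4,21.8],[0,0,0],70],[[4.9,-0.4,21.8],[0,0,0],70],[[4.9,-0.4,21.8],[0,0,0],70]]'

```text
clock: 3.6
position: [0.5229, 0.217, 0.183]
tool_rot: [3.141, -0.001, 1.179]
force: [0.7, -1.0, -0.0]
grip_width: 0.06
finger_force: 0.0
```

Run:
```python
from h import *
go([.522,.2205,.181],1.178); s=bot.observe(); print(s["force"])
```

```text
shift cm [ 0.29 -0.22  0.2 ] turn [ 0.001 -0.001  0.001]
[ 0.69530397 -1.04789638 -0.02419289]
```

Emit:
move_arm --series '[[[0.3,-0.2,0.2],[0,0,0],70],[[0.3,-0.2,0.2],[0,0,0],70],[[0.3,-0.2,0.2],[0,0,0],45],[[0.3,-0.2,0.2],[0,0,0],30],[[0.3,-0.2,0.2],[0,0,0],22],[[0.3,-0.2,0.2],[0,0,0],15],[[0.3,-0.2,0.2],[0,0,0],8],[[0.3,-0.2,0.2],[0,0,0],0],[[0.3,-0.2,0.2],[0,0,0],0],[[0.3,-0.2,0.2],[0,0,0],0],[[0.3,-0.2,0.2],[0,0,0],0],[[0.3,-0.2,0.2],[0,0,0],0]]' --squeeze 80

```text
clock: 4.6
position: [0.5219, 0.2207, 0.1806]
tool_rot: [3.141, -0.0, 1.18]
force: [-2.1, -0.8, 5.3]
grip_width: 0.0146
finger_force: 78.8
```

Emit:
move_arm --series '[[[0,0,-0.3],[0,0,0],0],[[0,0,-0.9],[0,0,0],0],[[0,0,-1.8],[0,0,0],0],[[0,0,-3],[0,0,0],0],[[0,0,-4.5],[0,0,0],0],[[0,0,-6],[0,0,0],0],[[0,0,-7.5],[0,0,0],0],[[0,0,-9],[0,0,0],0],[[0,0,-10.5],[0,0,0],0],[[0,0,-12],[0,0,0],0],[[0,0,-13],[0,0,0],0],[[0,0,-13.7],[0,0,0],0],[[0,0,-14],[0,0,0],0],[[0,0,-14],[0,0,0],0]]'

```text
clock: 5.77
position: [0.5219, 0.2206, 0.3208]
tool_rot: [3.141, -0.0, 1.18]
force: [-0.4, 0.0, -6.3]
grip_width: 0.0145
finger_force: 78.3
```

Run:
```python
from h import *
go([.522,.10,.32],1.18); go([.455,-.145,.309],1.785)
c=cam("top"); f=np.load("top0.npz"); im,d=bot.grab_frame("top")
for k in ("vise","hammer","last"):
    for r in bot.trace("top",k)[:1]:
        X,_=cloud(c,d,r["mask"]); print(k,round(r["conf"],2),np.percentile(X,[3,97],axis=0).round(3).tolist())
```

```text
shift cm [-11.15   4.6    0.07] turn [ 0. -0. -0.]
shift cm [-36.35   7.75   1.17] turn [ 0.001 -0.    -0.605]
vise 0.74 [[0.43, -0.533, 0.008], [0.631, -0.446, 0.153]]
hammer 0.68 [[0.377, -0.353, -0.001], [0.444, -0.095, 0.031]]
last 0.87 [[0.663, 0.234, 0.008], [0.787, 0.314, 0.121]]
```

Emit:
move_arm --series '[[[-0.8,0.3,0],[0,0,0],0],[[-2.3,0.9,0],[0,0,0],0],[[-4.3,1.8,0],[0,0,-0.02],0],[[-6.6,2.7,0],[0,0,-0.06],0],[[-9,3.7,0],[0,0,-0.1],0],[[-11.4,4.6,0.1],[0,0,-0.15],0],[[-13.8,5,0.2],[0,0,-0.2],0],[[-16.2,5.3,0.3],[0,0,-0.25],0],[[-18.6,5.6,0.4],[0,0,-0.3],0],[[-21,5.9,0.5],[0,0,-0.35],0],[[-23.4,6.2,0.6],[0,0,-0.4],0],[[-25.8,6.5,0.7],[0,0,-0.45],0],[[-28.2,6.8,0.8],[0,0,-0.5],0],[[-30.6,7.1,0.9],[0,0,-0.54],0],[[-32.8,7.3,1],[0,0,-0.57],0],[[-34.6,7.5,1.1],[0,0,-0.59],0],[[-35.8,7.7,1.2],[0,0,-0.6],0],[[-36.3,7.75,1.2],[0,0,-0.605],0],[[-36.3,7.75,1.2],[0,0,-0.605],0],[[-36.3,7.75,1.2],[0,0,-0.605],0]]'

```text
clock: 7.63
position: [0.4552, -0.1442, 0.3083]
tool_rot: [3.141, -0.0, 1.784]
force: [0.3, 0.7, -4.4]
grip_width: 0.0143
finger_force: 78.3
```

Run:
```python
from h import *
s=bot.observe(); print(s["clock"],s["position"],s["tool_rot"],s["qpos"].round(2))
im3=[]
for n in("wrist","scene"):
    c=cam(n); im,d=bot.grab_frame(n); np.savez(f"{n}2.npz",im=im,d=d,R=c[2],t=c[3]); im3.append(im[:,:,::-1])
    for k in("pin","lamp","latch"):
        for r in bot.find_in(n,k): print(n,k,np.round(r["bbox"]),round(r["conf"],2))
w=cv2.resize(im3[0],(640,400)); u,v=pix(cam("scene"),[.52,-.13,.22])[0].astype(int)
s=cv2.resize(im3[1][max(v-70,0):v+70,u-70:u+70],(400,400),interpolation=3)
cv2.imwrite("pics/w2.png",w); cv2.imwrite("pics/s2.png",s); print(u,v)
```

```text
7.6333 [ 0.45516815 -0.14417619  0.30830234] [ 3.14147323e+00 -2.79326212e-04  1.78443753e+00] [ 0.74  0.25 -0.67  1.85  0.18  1.1   0.22]
wrist pin [483. 154. 637. 255.] 0.64
wrist pin [264. 126. 375. 380.] 0.62
wrist lamp [265. 128. 374. 384.] 0.76
wrist latch [596.   0. 631.   6.] 0.71
scene pin [283. 195. 398. 264.] 0.94
scene lamp [321. 120. 348. 176.] 0.82
scene lamp [241. 158. 274. 223.] 0.75
scene lamp [367. 116. 395. 176.] 0.61
scene latch [285. 200. 413. 332.] 0.52
273 197
```

View pics/w2.png

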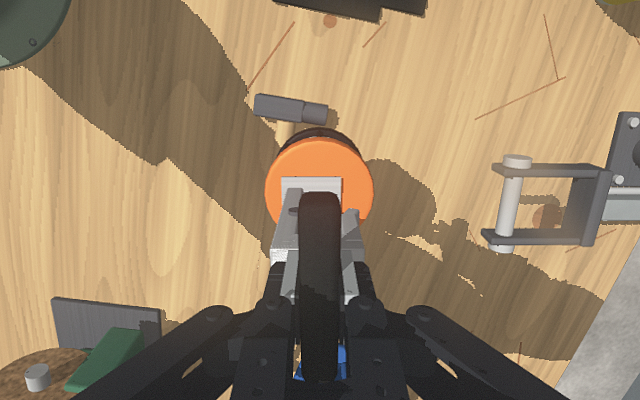

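View pics/s2.png

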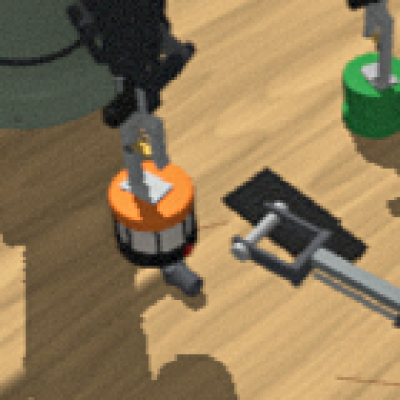

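Run:
```python
from h import *
f=np.load("wrist2.npz"); im,d=f["im"],f["d"]; K,dd,_,_=cam("wrist"); c=(K,dd,f["R"],f["t"])
hsv=cv2.cvtColor(im,cv2.COLOR_RGB2HSV)
print("campos",-c[2].T@c[3])
def reg(u0,u1,v0,v1):
    b=np.zeros(d.shape,bool); b[v0:v1,u0:u1]=1; return cloud(c,d,b)
X,uv=reg(480,540,178,228); s=(X[:,2]>.19)&(X[:,2]<.26); P=X[s]
e=np.array([np.cos(.214),np.sin(.214)]); n=np.array([-e[1],e[0]])
q=P[:,:2]@e; r=P[:,:2]@n
print("pin",s.sum(),P.mean(0).round(4),"q",np.percentile(q,[2,50,98]).round(4),"r",r.min().round(4),r.max().round(4),"z",np.percentile(P[:,2],[2,50,98]).round(4))
A=np.polyfit(r,q,1); print("pin skew dq/dr",A[0], "dz/dr",np.polyfit(r,P[:,2],1)[0])
# circle fit (radius 6) in q,z accounting visible pts
from scipy.optimize import least_squares as L
o=L(lambda a:np.hypot(q-a[0]-a[2]*(r-r.mean()),P[:,2]-a[1])-.006,[q.mean(),P[:,2].mean()-.004,0],loss="soft_l1",f_scale=.001); print("cyl q,z,skew",o.x.round(4))
# fork: all pts z .2-.24 
X,uv=reg(478,620,140,262); s=(X[:,2]>.2)&(X[:,2]<.245); P2=X[s]; q2=P2[:,:2]@e; r2=P2[:,:2]@n
for a in np.arange(q2.min(),q2.max(),.01):
    t=(q2>=a)&(q2<a+.01)
    if t.any(): print(a.round(3),t.sum(),r2[t].min().round(4),r2[t].max().round(4),P2[t,2].max().round(4))
# lamp
X,uv=reg(255,385,120,400); H=hsv[uv[:,1],uv[:,0]]
org=(H[:,0]>4)&(H[:,0]<16)&(H[:,1]>170)&(X[:,2]>.15)
P=X[org]; top=P[P[:,2]>np.percentile(P[:,2],90)-.004]; 
a=np.c_[top[:,:2]-top[:,:2].mean(0),np.ones(len(top))]; pl=np.linalg.lstsq(a,top[:,2],rcond=None)[0]
print("cap z",np.percentile(P[:,2],[5,50,95]).round(4),"tilt",pl.round(4),"circle",cv2.minEnclosingCircle((P[:,:2]*1000).astype(np.float32)))
qq=P[:,:2]@e; print("cap q range",np.percentile(qq,[.5,99.5]).round(4))
b=(X[:,2]>.3)&(uv[:,1]>195)&(uv[:,1]<310)&(H[:,2]<80); B=X[b]; print("bar",b.sum(),B.mean(0).round(4),np.median(B[:,2]),cv2.minAreaRect((B[:,:2]*1000).astype(np.float32)))
s=bot.observe(); print("tcp q,r",s["position"][:2]@e,s["position"][:2]@n)
```

```text
campos [ 0.43798483 -0.06237603  0.45121054]
pin 952 [ 0.5832 -0.1139  0.2261] q [0.5418 0.5451 0.5522] r -0.2563 -0.217 z [0.2206 0.2268 0.2289]
pin skew dq/dr 0.028652893181557632 dz/dr 0.012632197295288158
cyl q,z,skew [0.5481 0.2221 0.0128]
0.534 1125 -0.2716 -0.2034 0.2332
0.544 1255 -0.2723 -0.2034 0.2337
0.554 399 -0.2706 -0.2035 0.2338
0.564 424 -0.265 -0.2096 0.2333
0.574 431 -0.2648 -0.2097 0.2338
0.584 425 -0.2653 -0.2095 0.2331
0.594 2186 -0.2655 -0.2095 0.2365
0.604 698 -0.2647 -0.2097 0.2364
0.614 270 -0.2458 -0.2296 0.2361
0.624 66 -0.2326 -0.2278 0.2265
0.634 24 -0.2325 -0.2279 0.2149
cap z [0.1915 0.1991 0.2007] tilt [ 0.0154 -0.0268  0.1991] circle ((455.4676513671875, -144.1255645751953), 41.226654052734375)
cap q range [0.3737 0.4548]
bar 6770 [ 0.4521 -0.1269  0.3369] 0.3357475090935964 ((448.7734680175781, -128.77963256835938), (40.13389205932617, 45.484004974365234), 39.22575759887695)
tcp q,r 0.41423300967993826 -0.23766962844287925
```

Emit:
move_arm --series '[[[0,0.3,0],[0,0,0],0],[[0,1,0],[0,0,0],0],[[0,2,0],[0,0,0],0],[[0,3.3,0],[0,0,0],0],[[0,4.8,0],[0,0,0],0],[[0,6.3,0],[0,0,0],0],[[0,7.8,0],[0,0,0],0],[[0,9.2,0],[0,0,0],0],[[0,10.5,0],[0,0,0],0],[[0,11.6,0],[0,0,0],0],[[0,12.4,0],[0,0,0],0],[[0,13,0],[0,0,0],0],[[0,13.3,0],[0,0,0],0],[[0,13.4,0],[0,0,0],0],[[0,13.4,0],[0,0,0],0],[[0,13.4,0],[0,0,0],0],[[0,13.4,0],[0,0,0],0]]'

```text
clock: 9.45
position: [0.5858, -0.1164, 0.3084]
tool_rot: [-3.142, 0.0, 1.784]
force: [0.9, 0.1, -6.2]
grip_width: 0.0147
finger_force: 78.3
```

Run:
```python
from h import *
s=bot.observe(); e=np.array([np.cos(.214),np.sin(.214)]); n=np.array([-e[1],e[0]])
print(s["position"],s["tool_rot"],s["force"],"q,r",s["position"][:2]@e,s["position"][:2]@n)
c=cam("wrist"); im,d=bot.grab_frame("wrist"); s2=bot.observe(); print(s2["force"])
cv2.imwrite("pics/w3.png",im[100:400,140:540,::-1].repeat(2,0).repeat(2,1))
ims,ds=bot.grab_frame("scene"); u,v=pix(cam("scene"),[.585,-.117,.22])[0]; print(u,v)
u,v=int(u),int(v); S=cv2.resize(ims[v-50:v+50,u-50:u+50,::-1],(600,600),interpolation=3)
W=np.zeros((600,800,3),np.uint8); W[:400,:400]=S[100:500,100:500]; W[:300,400:]=im[100:400,140:540,::-1]
cv2.imwrite("pics/c3.png",W)
```

```text
[ 0.58582187 -0.11643     0.30844788] [-3.14156060e+00  2.83776314e-04  1.78432656e+00] [ 0.90087027  0.12626418 -6.2332563 ] q,r 0.547732552321952 -0.23818533746650306
[ 0.45316574  0.23734068 -5.46899735]
292.6738695054597 207.57449880351814
```

View pics/c3.png

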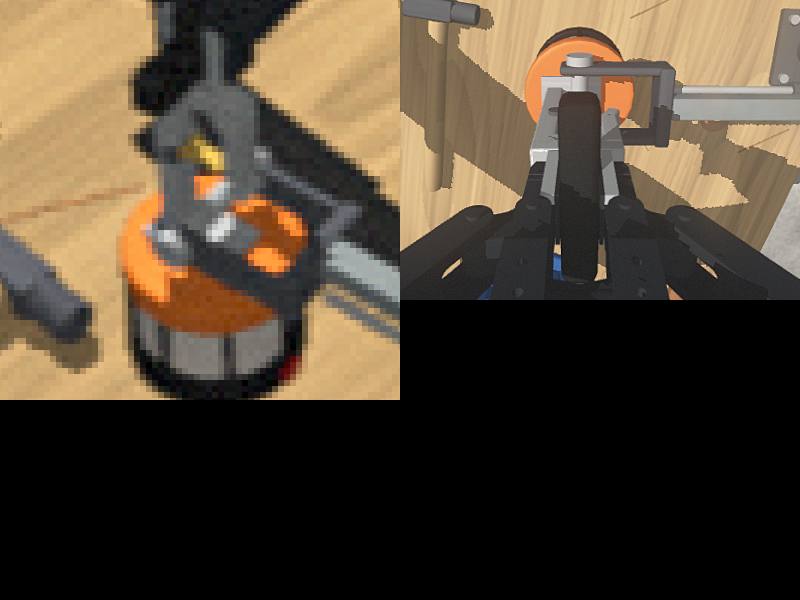

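The scene crop shows the pin under the throat, with the brass latch above it. The fork straddles the hook with clearance on both sides, so I'll lower now.

Emit:
move_arm --series '[[[0,0,0.2],[0,0,0],0],[[0,0,0.6],[0,0,0],0],[[0,0,1],[0,0,0],0],[[0,0,1.4],[0,0,0],0],[[0,0,1.8],[0,0,0],0],[[0,0,2.1],[0,0,0],0],[[0,0,2.3],[0,0,0],0],[[0,0,2.4],[0,0,0],0],[[0,0,2.5],[0,0,0],0],[[0,0,2.6],[0,0,0],0],[[0,0,2.7],[0,0,0],0],[[0,0,2.8],[0,0,0],0],[[0,0,2.9],[0,0,0],0],[[0,0,3],[0,0,0],0],[[0,0,3],[0,0,0],0],[[0,0,3],[0,0,0],0]]'

```text
clock: 10.88
position: [0.5861, -0.1162, 0.2782]
tool_rot: [-3.142, -0.0, 1.785]
force: [-0.7, -0.6, -5.5]
grip_width: 0.0147
finger_force: 78.7
```

Emit:
move_arm --series '[[[0,0,0.1],[0,0,0],0],[[0,0,0.2],[0,0,0],0],[[0,0,0.3],[0,0,0],0],[[0,0,0.4],[0,0,0],0],[[0,0,0.5],[0,0,0],0],[[0,0,0.5],[0,0,0],0],[[0,0,0.5],[0,0,0],0]]'

```text
clock: 11.47
position: [0.5861, -0.1162, 0.2732]
tool_rot: [-3.142, -0.0, 1.785]
force: [-0.9, 0.2, -4.0]
grip_width: 0.0146
finger_force: 78.8
```

Emit:
move_arm --series '[[[0,0,0.1],[0,0,0],0],[[0,0,0.2],[0,0,0],0],[[0,0,0.3],[0,0,0],0],[[0,0,0.4],[0,0,0],0],[[0,0,0.5],[0,0,0],0],[[0,0,0.6],[0,0,0],0],[[0,0,0.7],[0,0,0],0],[[0,0,0.7],[0,0,0],0],[[0,0,0.7],[0,0,0],0]]'

```text
clock: 12.22
position: [0.5861, -0.1161, 0.2662]
tool_rot: [-3.142, -0.0, 1.785]
force: [-1.6, 0.6, -1.6]
grip_width: 0.0145
finger_force: 79.0
```

```bash
cat > pinz.py <<'E'
from h import *
s=bot.observe(); c=cam("wrist"); im,d=bot.grab_frame("wrist"); f=[bot.observe()["force"]]
cs=cam("scene"); ims,ds=bot.grab_frame("scene"); f.append(bot.observe()["force"])
e=np.array([np.cos(.214),np.sin(.214)]); n=np.array([-e[1],e[0]])
for nm,cc,dd in(("w",c,d),("s",cs,ds)):
    X,uv=cloud(cc,dd,np.ones(d.shape,bool)); q=X[:,:2]@e; r=X[:,:2]@n
    for lab,a,b,r0,r1 in(("far cheek+cap",.535,.56,-.212,-.200),("near cheek",.535,.56,-.275,-.262),("root",.59,.612,-.265,-.21),("beam",.68,.71,-.25,-.225)):
        m=(q>a)&(q<b)&(r>r0)&(r<r1)&(X[:,2]>.15)&(X[:,2]<.26)
        if m.sum()>3: print(nm,lab,m.sum(),"ztop",np.percentile(X[m,2],90).round(4))
print(s["clock"],s["position"],"F",s["force"].round(1),np.round(f,1).tolist())
E
python3 pinz.py
python3 - <<'E'
from h import *
f=np.load("wrist2.npz"); K,dd,_,_=cam("wrist"); 
f0=np.load("scene0.npz"); e=np.array([np.cos(.214),np.sin(.214)]); n=np.array([-e[1],e[0]])
for nm,cc,d in(("w0",(K,dd,f["R"],f["t"]),f["d"]),("s0",cam("scene"),f0["d"])):
    X,uv=cloud(cc,d,np.ones(d.shape,bool)); q=X[:,:2]@e; r=X[:,:2]@n
    for lab,a,b,r0,r1 in(("far cheek+cap",.535,.56,-.212,-.200),("near cheek",.535,.56,-.275,-.262),("root",.59,.612,-.265,-.21),("beam",.68,.71,-.25,-.225)):
        m=(q>a)&(q<b)&(r>r0)&(r<r1)&(X[:,2]>.15)&(X[:,2]<.26)
        if m.sum()>3: print(nm,lab,m.sum(),"ztop",np.percentile(X[m,2],90).round(4))
E
```

```text
w far cheek+cap 1308 ztop 0.2144
w root 2689 ztop 0.2214
w beam 2064 ztop 0.2261
s far cheek+cap 17 ztop 0.21
s near cheek 90 ztop 0.212
s root 134 ztop 0.2197
s beam 113 ztop 0.2241
12.2167 [ 0.58612809 -0.11612591  0.26617627] F [-1.6  0.6 -1.6] [[-0.7, -0.0, -0.9], [-0.1, 0.7, -1.0]]
w0 far cheek+cap 621 ztop 0.2319
w0 near cheek 305 ztop 0.2321
w0 root 2911 ztop 0.235
s0 far cheek+cap 16 ztop 0.2291
s0 near cheek 50 ztop 0.2293
s0 root 138 ztop 0.233
s0 beam 113 ztop 0.2325
```

Emit:
move_arm --series '[[[0,0,0.1],[0,0,0],0],[[0,0,0.2],[0,0,0],0],[[0,0,0.3],[0,0,0],0],[[0,0,0.4],[0,0,0],0],[[0,0,0.5],[0,0,0],0],[[0,0,0.6],[0,0,0],0],[[0,0,0.7],[0,0,0],0],[[0,0,0.8],[0,0,0],0],[[0,0,0.9],[0,0,0],0],[[0,0,1],[0,0,0],0],[[0,0,1],[0,0,0],0],[[0,0,1],[0,0,0],0]]'

```text
clock: 13.32
position: [0.5862, -0.1161, 0.2563]
tool_rot: [3.141, -0.0, 1.785]
force: [0.1, 0.6, 3.3]
grip_width: 0.0147
finger_force: 79.6
```

```bash
python3 pinz.py
```

```text
w far cheek+cap 752 ztop 0.2073
w root 2755 ztop 0.2153
w beam 2199 ztop 0.2225
s near cheek 49 ztop 0.2051
s root 129 ztop 0.2131
s beam 108 ztop 0.22
13.3167 [ 0.58620701 -0.11611205  0.25629167] F [0.1 0.6 3.3] [[1.5, 1.7, 4.1], [0.7, 0.9, 2.9]]
```

Emit:
move_arm --series '[[[0,0,0.1],[0,0,0],0],[[0,0,0.2],[0,0,0],0],[[0,0,0.3],[0,0,0],0],[[0,0,0.4],[0,0,0],0],[[0,0,0.5],[0,0,0],0],[[0,0,0.6],[0,0,0],0],[[0,0,0.7],[0,0,0],0],[[0,0,0.7],[0,0,0],0],[[0,0,0.7],[0,0,0],0]]'

```text
clock: 14.17
position: [0.5865, -0.116, 0.2494]
tool_rot: [3.141, 0.0, 1.785]
force: [2.1, 1.0, 5.8]
grip_width: 0.0144
finger_force: 79.9
```

```bash
python3 pinz.py
```

```text
w far cheek+cap 761 ztop 0.2025
w root 2837 ztop 0.2114
w beam 2313 ztop 0.2201
s far cheek+cap 6 ztop 0.1996
s near cheek 45 ztop 0.1999
s root 130 ztop 0.2089
s beam 107 ztop 0.2182
14.1667 [ 0.58647718 -0.11603883  0.24939633] F [2.1 1.  5.8] [[1.9, 0.5, 5.0], [1.6, 0.5, 5.9]]
```

Emit:
move_arm --series '[[[0,0,0.1],[0,0,0],0],[[0,0,0.2],[0,0,0],0],[[0,0,0.3],[0,0,0],0],[[0,0,0.4],[0,0,0],0],[[0,0,0.5],[0,0,0],0],[[0,0,0.6],[0,0,0],0],[[0,0,0.6],[0,0,0],0],[[0,0,0.6],[0,0,0],0]]'

```text
clock: 14.93
position: [0.5863, -0.1161, 0.2434]
tool_rot: [3.141, 0.0, 1.785]
force: [1.4, 0.2, 5.7]
grip_width: 0.0147
finger_force: 80.0
```

```bash
python3 pinz.py
```

```text
w far cheek+cap 783 ztop 0.1988
w root 2921 ztop 0.2084
w beam 2397 ztop 0.2183
s far cheek+cap 6 ztop 0.194
s near cheek 53 ztop 0.2414
s root 121 ztop 0.2064
s beam 108 ztop 0.2161
14.9333 [ 0.58625228 -0.11614881  0.24335038] F [1.4 0.2 5.7] [[1.0, -0.3, 5.6], [0.4, -0.1, 6.1]]
```

Emit:
move_arm --series '[[[0,0,0.1],[0,0,0],0],[[0,0,0.2],[0,0,0],0],[[0,0,0.3],[0,0,0],0],[[0,0,0.4],[0,0,0],0],[[0,0,0.5],[0,0,0],0],[[0,0,0.5],[0,0,0],0],[[0,0,0.5],[0,0,0],0]]'

```text
clock: 15.62
position: [0.5857, -0.1163, 0.2381]
tool_rot: [-3.141, 0.0, 1.785]
force: [-2.2, 0.2, 6.3]
grip_width: 0.0144
finger_force: 79.9
```

```bash
python3 pinz.py
```

```text
w far cheek+cap 825 ztop 0.1977
w root 3057 ztop 0.2073
w beam 2506 ztop 0.2177
s far cheek+cap 7 ztop 0.1954
s near cheek 57 ztop 0.2542
s root 120 ztop 0.2056
s beam 110 ztop 0.2151
15.6167 [ 0.58569563 -0.11631546  0.23807388] F [-2.2  0.2  6.3] [[-2.7, -0.9, 5.4], [-1.9, 0.6, 4.7]]
```

Emit:
move_arm --series '[[[0,0,0.1],[0,0,0],0],[[0,0,0.2],[0,0,0],0],[[0,0,0.3],[0,0,0],0],[[0,0,0.4],[0,0,0],0],[[0,0,0.5],[0,0,0],0],[[0,0,0.5],[0,0,0],0],[[0,0,0.5],[0,0,0],0]]'

```text
clock: 16.3
position: [0.5854, -0.1164, 0.2329]
tool_rot: [-3.14, -0.0, 1.785]
force: [-5.0, -1.0, 3.6]
grip_width: 0.0145
finger_force: 79.5
```

```bash
python3 pinz.py
```

```text
w far cheek+cap 1424 ztop 0.2597
w near cheek 349 ztop 0.2599
w root 3242 ztop 0.2077
w beam 2663 ztop 0.2179
s far cheek+cap 17 ztop 0.2576
s near cheek 73 ztop 0.2569
s root 128 ztop 0.2059
s beam 112 ztop 0.2156
16.3 [ 0.5854008  -0.11639448  0.23286995] F [-5.  -1.   3.6] [[-4.1, -1.4, 3.5], [-5.3, -1.1, 4.1]]
```

Emit:
move_arm --series '[[[0,0,0.1],[0,0,0],0],[[0,0,0.2],[0,0,0],0],[[0,0,0.3],[0,0,0],0],[[0,0,0.4],[0,0,0],0],[[0,0,0.5],[0,0,0],0],[[0,0,0.5],[0,0,0],0],[[0,0,0.5],[0,0,0],0]]'

```text
clock: 16.98
position: [0.5858, -0.1162, 0.228]
tool_rot: [-3.141, -0.0, 1.785]
force: [-5.0, -1.1, 2.0]
grip_width: 0.0148
finger_force: 79.5
```

```bash
python3 pinz.py
```

```text
w far cheek+cap 2162 ztop 0.256
w near cheek 864 ztop 0.2562
w root 3498 ztop 0.2091
w beam 2834 ztop 0.2187
s far cheek+cap 14 ztop 0.2533
s near cheek 80 ztop 0.2533
s root 124 ztop 0.2075
s beam 108 ztop 0.2169
16.9833 [ 0.58581304 -0.1161899   0.22799215] F [-5.  -1.1  2. ] [[-4.7, -1.7, 1.6], [-4.7, -1.0, 2.1]]
```

Emit:
move_arm --series '[[[0,0,0.1],[0,0,0],0],[[0,0,0.2],[0,0,0],0],[[0,0,0.3],[0,0,0],0],[[0,0,0.4],[0,0,0],0],[[0,0,0.5],[0,0,0],0],[[0,0,0.5],[0,0,0],0],[[0,0,0.5],[0,0,0],0]]'

```text
clock: 17.67
position: [0.5861, -0.1161, 0.2231]
tool_rot: [-3.141, -0.0, 1.785]
force: [-3.8, 0.1, -0.9]
grip_width: 0.0148
finger_force: 79.3
```

```bash
python3 pinz.py
```

```text
w far cheek+cap 1976 ztop 0.2512
w near cheek 877 ztop 0.2512
w root 4062 ztop 0.2172
w beam 2668 ztop 0.2233
s far cheek+cap 6 ztop 0.244
s near cheek 84 ztop 0.2488
s root 129 ztop 0.2154
s beam 112 ztop 0.2213
17.6667 [ 0.58607766 -0.11608166  0.22313   ] F [-3.8  0.1 -0.9] [[-3.9, -0.4, -0.8], [-3.7, -0.4, -0.4]]
```

Emit:
move_arm --series '[[[0,0,-0.1],[0,0,0],0],[[0,0,-0.3],[0,0,0],0],[[0,0,-0.6],[0,0,0],0],[[0,0,-1],[0,0,0],0],[[0,0,-1.4],[0,0,0],0],[[0,0,-1.8],[0,0,0],0],[[0,0,-2.2],[0,0,0],0],[[0,0,-2.6],[0,0,0],0],[[0,0,-3],[0,0,0],0],[[0,0,-3.4],[0,0,0],0],[[0,0,-3.8],[0,0,0],0],[[0,0,-4.1],[0,0,0],0],[[0,0,-4.4],[0,0,0],0],[[0,0,-4.6],[0,0,0],0],[[0,0,-4.8],[0,0,0],0],[[0,0,-5],[0,0,0],0],[[0,0,-5.2],[0,0,0],0],[[0,0,-5.4],[0,0,0],0],[[0,0,-5.4],[0,0,0],0],[[0,0,-5.4],[0,0,0],0]]'

```text
clock: 19.43
position: [0.5861, -0.1161, 0.2774]
tool_rot: [3.142, 0.0, 1.785]
force: [-2.5, -0.5, -8.4]
grip_width: 0.0146
finger_force: 78.7
```

```bash
python3 pinz.py
```

```text
w far cheek+cap 1449 ztop 0.2413
w root 3143 ztop 0.2431
w beam 1964 ztop 0.2399
s far cheek+cap 24 ztop 0.2386
s near cheek 85 ztop 0.2387
s root 135 ztop 0.2406
s beam 113 ztop 0.238
19.4333 [ 0.58609236 -0.11613725  0.27744072] F [-2.5 -0.5 -8.4] [[-0.5, -0.8, -8.6], [-1.4, -0.1, -8.3]]
```

Emit:
move_arm --series '[[[0,0,-0.2],[0,0,0],0],[[0,0,-0.4],[0,0,0],0],[[0,0,-0.6],[0,0,0],0],[[0,0,-0.6],[0,0,0],0],[[0,0,-0.6],[0,0,0],0],[[0,0,-0.6],[0,0,0],0],[[0,0,-0.6],[0,0,0],0]]'

```text
clock: 20.12
position: [0.5862, -0.1161, 0.2834]
tool_rot: [3.141, 0.0, 1.785]
force: [-0.2, -0.3, -10.1]
grip_width: 0.0147
finger_force: 78.7
```

```bash
python3 pinz.py
```

```text
w far cheek+cap 1453 ztop 0.2472
w root 3134 ztop 0.2479
w beam 1954 ztop 0.2429
s far cheek+cap 25 ztop 0.2435
s near cheek 82 ztop 0.2446
s root 132 ztop 0.2454
s beam 120 ztop 0.2403
20.1167 [ 0.58616805 -0.116104    0.28338106] F [ -0.2  -0.3 -10.1] [[0.2, 0.1, -10.2], [-0.3, -0.4, -10.0]]
```

Emit:
move_arm --series '[[[0,0,0.2],[0,0,0],0],[[0,0,0.5],[0,0,0],0],[[0,0,0.9],[0,0,0],0],[[0,0,1.3],[0,0,0],0],[[0,0,1.7],[0,0,0],0],[[0,0,2.1],[0,0,0],0],[[0,0,2.5],[0,0,0],0],[[0,0,2.9],[0,0,0],0],[[0,0,3.3],[0,0,0],0],[[0,0,3.6],[0,0,0],0],[[0,0,3.9],[0,0,0],0],[[0,0,4.2],[0,0,0],0],[[0,0,4.5],[0,0,0],0],[[0,0,4.8],[0,0,0],0],[[0,0,5.1],[0,0,0],0],[[0,0,5.4],[0,0,0],0],[[0,0,5.6],[0,0,0],0],[[0,0,5.8],[0,0,0],0],[[0,0,5.8],[0,0,0],0],[[0,0,5.8],[0,0,0],0]]'

```text
clock: 21.88
position: [0.5862, -0.1162, 0.2252]
tool_rot: [3.141, -0.0, 1.785]
force: [-2.1, 0.3, -1.5]
grip_width: 0.0145
finger_force: 80.4
```

```bash
python3 pinz.py
```

```text
w far cheek+cap 1990 ztop 0.2533
w near cheek 871 ztop 0.2534
w root 4135 ztop 0.2189
w beam 2705 ztop 0.2244
s far cheek+cap 6 ztop 0.2468
s near cheek 81 ztop 0.2505
s root 132 ztop 0.2169
s beam 113 ztop 0.2225
21.8833 [ 0.58621713 -0.11615421  0.22520593] F [-2.1  0.3 -1.5] [[-2.3, -0.9, -0.4], [-1.9, 0.9, -0.6]]
```

Emit:
move_arm --series '[[[0,0,0.1],[0,0,0],0],[[0,0,0.2],[0,0,0],0],[[0,0,0.25],[0,0,0],0],[[0,0,0.25],[0,0,0],0],[[0,0,0.25],[0,0,0],0],[[0,0,0.25],[0,0,0],0],[[0,0,0.25],[0,0,0],0],[[0,0,0.25],[0,0,0],0]]' --squeeze 30

```text
clock: 22.65
position: [0.5862, -0.1161, 0.2228]
tool_rot: [3.141, -0.0, 1.785]
force: [-0.2, 1.0, 1.6]
grip_width: 0.0146
finger_force: 80.6
```

Emit:
move_arm --series '[[[0,0,-0.1],[0,0,0],0],[[0,0,-0.1],[0,0,0],0],[[0,0,-0.1],[0,0,0],18],[[0,0,-0.1],[0,0,0],20],[[0,0,-0.1],[0,0,0],23],[[0,0,-0.1],[0,0,0],27],[[0,0,-0.1],[0,0,0],32],[[0,0,-0.1],[0,0,0],38],[[0,0,-0.1],[0,0,0],45],[[0,0,-0.1],[0,0,0],55],[[0,0,-0.1],[0,0,0],55],[[0,0,-0.1],[0,0,0],55],[[0,0,-0.1],[0,0,0],55],[[0,0,-0.1],[0,0,0],55],[[0,0,-0.1],[0,0,0],55],[[0,0,-0.1],[0,0,0],55]]'

```text
clock: 23.98
position: [0.5861, -0.1161, 0.2238]
tool_rot: [3.142, -0.0, 1.785]
force: [1.0, -0.4, 0.3]
grip_width: 0.0471
finger_force: 0.0
```

Run:
```python
from h import *
s=bot.observe(); print(s["clock"],s["position"],s["force"],s["grip_width"])
c=cam("wrist"); im,d=bot.grab_frame("wrist"); ims,ds=bot.grab_frame("scene")
X,uv=cloud(c,d,np.ones(d.shape,bool)); hs=cv2.cvtColor(im,cv2.COLOR_RGB2HSV)[uv[:,1],uv[:,0]]
m=(np.hypot(X[:,0]-.586,X[:,1]+.116)<.05)&(X[:,2]>.235)&(X[:,2]<.262)&(uv[:,0]>270)&(uv[:,0]<370); print("bar",m.sum(),cv2.minAreaRect((X[m,:2]*1000).astype(np.float32)),np.percentile(X[m,2],[50,95]))
u,v=pix(cam("scene"),[.585,-.117,.17])[0].astype(int)
W=np.zeros((400,800,3),np.uint8); W[:,:400]=cv2.resize(ims[v-40:v+40,u-40:u+40,::-1],(400,400),interpolation=3); W[:300,400:]=im[100:400,140:540,::-1]
cv2.imwrite("pics/c4.png",W)
```

```text
23.9833 [ 0.5861289  -0.11612396  0.22380857] [ 1.01788194 -0.38312229  0.33086458] 0.04705462846177818
bar 7530 ((586.7244262695312, -115.98869323730469), (16.092056274414062, 83.95259094238281), 12.214799880981445) [0.25126619 0.25242178]
```

View pics/c4.png

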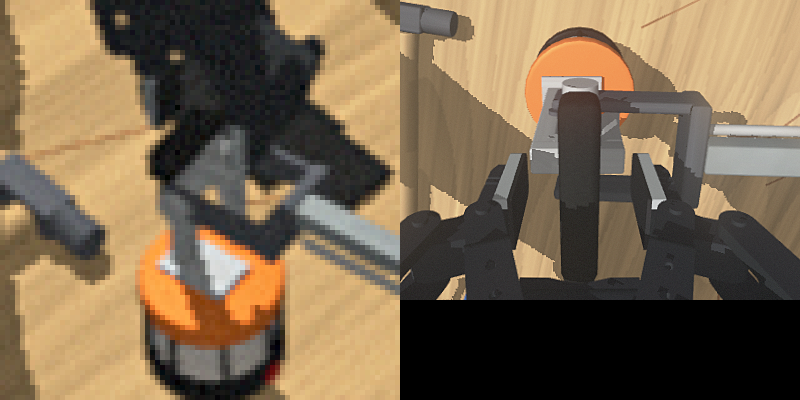

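The lantern hangs from the pin with the open fingers clear of the bar on both sides (around x 500 and 650 in the right half). I'll retreat straight up.

Emit:
move_arm --series '[[[0,0,-0.3],[0,0,0],55],[[0,0,-0.8],[0,0,0],55],[[0,0,-1.5],[0,0,0],55],[[0,0,-2.5],[0,0,0],55],[[0,0,-3.5],[0,0,0],55],[[0,0,-5],[0,0,0],55],[[0,0,-7],[0,0,0],55],[[0,0,-9],[0,0,0],55],[[0,0,-11],[0,0,0],55],[[0,0,-13],[0,0,0],55],[[0,0,-14.5],[0,0,0],55],[[0,0,-15],[0,0,0],55],[[0,0,-15],[0,0,0],55],[[0,0,-15],[0,0,0],55],[[0,0,-15],[0,0,0],55],[[0,0,-15],[0,0,0],55],[[0,0,-15],[0,0,0],55],[[0,0,-15],[0,0,0],55],[[0,0,-15],[0,0,0],55],[[0,0,-15],[0,0,0],55]]'

```text
clock: 25.75
position: [0.5861, -0.1161, 0.3737]
tool_rot: [-3.141, -0.0, 1.785]
force: [-0.5, 0.0, 0.9]
grip_width: 0.0467
finger_force: 0.0
```

Emit:
move_arm --series '[[[0,0,0],[0,0,0],55],[[0,0,0],[0,0,0],55],[[0,0,0],[0,0,0],55],[[0,0,0],[0,0,0],55],[[0,0,0],[0,0,0],55],[[0,0,0],[0,0,0],55],[[0,0,0],[0,0,0],55],[[0,0,0],[0,0,0],55],[[0,0,0],[0,0,0],55],[[0,0,0],[0,0,0],55],[[0,0,0],[0,0,0],55],[[0,0,0],[0,0,0],55],[[0,0,0],[0,0,0],55],[[0,0,0],[0,0,0],55],[[0,0,0],[0,0,0],55],[[0,0,0],[0,0,0],55],[[0,0,0],[0,0,0],55],[[0,0,0],[0,0,0],55],[[0,0,0],[0,0,0],55],[[0,0,0],[0,0,0],55]]'

```text
clock: 27.42
position: [0.5861, -0.1162, 0.3738]
tool_rot: [3.142, 0.0, 1.785]
force: [-0.8, 0.4, -0.5]
grip_width: 0.0467
finger_force: 0.0
```

```bash
cat > bar.py <<'E'
from h import *
import time
for i in range(4):
    c=cam("wrist"); im,d=bot.grab_frame("wrist")
    X,uv=cloud(c,d,np.ones(d.shape,bool))
    m=(np.hypot(X[:,0]-.586,X[:,1]+.116)<.05)&(X[:,2]>.235)&(X[:,2]<.27); print(bot.observe()["clock"],"bar",m.sum(),X[m].mean(0).round(4))
ims,ds=bot.grab_frame("scene")
u,v=pix(cam("scene"),[.585,-.117,.17])[0].astype(int)
W=np.zeros((400,800,3),np.uint8); W[:,:400]=cv2.resize(ims[v-50:v+50,u-50:u+50,::-1],(400,400),interpolation=3); W[:300,400:]=im[50:350,140:540,::-1]
cv2.imwrite("pics/c5.png",W)
E
python3 bar.py
```

```text
27.4667 bar 2026 [ 0.5864 -0.1133  0.2509]
27.5167 bar 2016 [ 0.5863 -0.1133  0.2509]
27.5667 bar 2019 [ 0.5863 -0.1133  0.2508]
27.6167 bar 2021 [ 0.5864 -0.1134  0.2508]
```

View pics/c5.png

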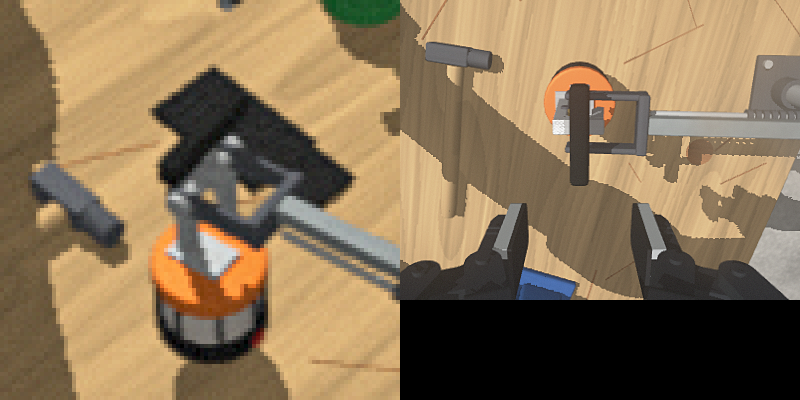

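The lantern hangs upright and still from the pin, its bar unmoved across four readings, with the robot clear of everything. I'll hand it in.

```bash
python3 -c "
from workcell import bot
print(bot.job_done())"
```

```text
the job is handed in; nothing more can be done
None
```

The orange lantern hangs still by its hook from the arm's pin; the latch closed behind the pin and held an upward tug of about 4.5 N, and I handed the job in at about 27.7 s with no verdict returned.

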